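# Brush out the beaker and shut it in the drying cabinet

## Task

Take the bottle brush from its pot and scrub the inside of the big beaker in the cabinet's open drawer: three times, put the bristles right down to the beaker's floor and draw them up until their upper end is at the rim, without ramming the glass. Then stand the brush back in its pot, bristles down, let go of it, and only then push the drawer fully home so that it clicks onto its catch. Leave the other things on the bench where they are.

Things in the scene. Friction and masses are not known exactly. Their poses are not given: they have to be found in the camera images.
- brush: Bottle brush, 200 mm long, 0.12 kg, upright in its pot. Origin at the centre of the flat bristle bottom, z towards the handle. From the bottom: white bristle head 56 mm diameter, 0-75 mm; steel stem 7 mm diameter, 75-125 mm; round pale wooden handle 20 mm diameter, 125-200 mm. The bristle head is stiff and stands by itself.
- brush_grip (a point): Point on the brush's axis in the wooden handle, 170 mm above the bristle bottom and 30 mm below the handle's end: where to grip (20 mm wide, from above).
- pot: Round open steel pot that holds the brush, fixed to the bench, 80 mm outside and 74 mm inside diameter, 70 mm tall, inner floor 6 mm above its underside. Origin at the centre of its underside, z up. It stands left or right of the cabinet.
- cabinet: Small white drying cabinet fixed to the bench, 140 mm wide, 140 mm deep, 166 mm tall, its open front facing the robot. Origin at the centre of its underside; x points to its back, y to its left seen from the robot, z up; the housing's front is at x = -70 mm.
- drawer (a joint): The cabinet's single drawer: 0 = fully home, grows as it slides out along the cabinet's -x (m), at most 0.15. It starts 0.13 to 0.145 open. Sliding friction about 1.5 N; in the last 15 mm a sprung catch resists with about 6 N, then at less than about 8 mm draws the drawer to its stop.
- drawer_front (a point): Middle of the outer face of the drawer's upright grey front panel, 6 mm below its upper edge (150 mm above the bench); moves with the drawer. Panel 136 mm wide, 4 to 156 mm above the bench, 12 mm thick. A bar handle 80 mm long stands 35 mm out of it, 80 mm above the bench. Push the panel anywhere, e.g. with closed fingertips above the handle.
- beaker: Big glass beaker held fast by clips in the drawer, moving with it. Origin at the centre of its underside (18 mm above the bench), z up, on the drawer's middle line 66 mm behind the panel's outer face. 128 mm tall, inner floor 6 mm above its underside, about 72 mm clear inside diameter, 97 mm over the rim.
- conical_flask: Glass conical flask with a side arm, 83 x 89 mm, 142 mm tall, loose, on the other side of the cabinet from the pot. Bystander. Origin at the centre of its underside.
- bottle_amber: Amber bottle with black cap, 42 mm diameter, 93 mm tall, loose. Bystander. Origin at the centre of its underside.
- vial_c: Small capped vial, 26 mm diameter, 71 mm tall, loose. Bystander. Origin at the centre of its underside.
- petri_a: Glass petri dish, 86 mm diameter, 15 mm tall, loose, on the near part of the bench. Bystander. Origin at the centre of its underside.
There are look-alikes about, which are no part of the job. There is more than one size of the cabinet; the job needs the larger.

How it is judged:
On the way, in this order (a step that is already met when the one before it is completed fails the run):
1. the bristles are down at the beaker's floor for the first time (bottom of the brush within 20 mm of the floor) (z of brush in the frame of beaker between -0.005 and 0.026 m and x of brush in the frame of beaker between -0.025 and 0.025 m and y of brush in the frame of beaker between -0.025 and 0.025 m), for 0.05 s.
2. the brush is drawn up for the first time (its bottom at least 39 mm above the floor, the bristle tops near the rim or higher) (z of brush in the frame of beaker above 0.045 m and x of brush in the frame of beaker between -0.025 and 0.025 m and y of brush in the frame of beaker between -0.025 and 0.025 m), for 0.05 s.
3. the bristles are down at the beaker's floor for the second time (bottom of the brush within 20 mm of the floor) (all of step 1), for 0.05 s.
4. the brush is drawn up for the second time (its bottom at least 39 mm above the floor, the bristle tops near the rim or higher) (all of step 2), for 0.05 s.
5. the bristles are down at the beaker's floor for the third time (bottom of the brush within 20 mm of the floor) (all of step 3), for 0.05 s.
6. the brush is drawn up for the third time (its bottom at least 39 mm above the floor, the bristle tops near the rim or higher) (all of step 4), for 0.05 s.
7. the brush stands back in its pot and is let go (horizontal distance between brush and pot below 0.015 m and z of brush in the frame of pot below 0.016 m and angle between brush's own z axis and vertical below 0.3 rad and contact force between the fingers and brush below 0.1 N and linear speed of brush below 0.03 m/s), for 0.2 s.
8. the drawer is pushed home onto its catch (value of joint drawer below 0.003 m), for 0.2 s.
At the end, for the whole second after the job is handed in: The brush stands released and at rest in its pot, bristles down (its bottom within 16 mm of the pot's underside and 15 mm of its axis, leaning less than 0.3 rad), and the drawer with the beaker is home on its catch, open less than 3 mm (all of step 7 and value of joint drawer below 0.003 m); the robot touches nothing.
It fails at once if a bystander (conical flask, amber bottle, vial or petri dish) is pushed more than 30 mm or tipped (distance of any of conical_flask, bottle_amber, vial_c, petri_a from where it was at the start of the episode above 0.03 m or angle between any of conical_flask, bottle_amber, vial_c, petri_a's own z axis and vertical above 0.5 rad).
It fails at once if the brush is rammed against the beaker with more than 35 N (contact force between brush and beaker above 35 N).
It fails at once if the gripper strikes the beaker with more than 15 N (contact force between the arm and beaker above 15 N).
It also fails if it takes over 67 s, if anything falls off the work surface, if the arm or the gripper's body presses on something with over 40 N, if the wrist force passes 120 N, or if a joint passes its speed limit or range.

## Robot

A 7-joint arm with a two-finger parallel gripper is mounted at the origin on a cart in front of the work surface, level with it; the furniture and walls round the work are solid. World frame = base frame: x ahead of the robot, y to its left, z up, the work surface at z = 0. Lengths are in m, angles in rad, forces in N, time in s.
With the tool pointing down it reaches from about 0.425 to 0.925 m from the base axis. Payload 6.8 kg.
Tool frame: the origin (TCP) lies at the very end of the fingers, on their centre line; the grasp point (between the pads) lies 19 mm behind it (r.tcp_to_grasp is the distance from the TCP to the grasp point, in m); z points along the fingers, y is the line along which they close (so a half turn about z gives the same grasp; the last joint's range is limited). The gripper opens to 85 mm and grips with 20 to 120 N. Pads are 22 mm wide; open, the fingers measure 114 mm over their backs; the gripper's body (76 mm by 85 mm) begins 54 mm behind the grasp point. The pads swing forward as they close: fully open they stand 13 mm farther back than shut.
Start: joints at [1.175, 0.477, 0.022, 1.555, -0.011, 1.109, -0.083], TCP at [0.192, -0.647, 0.231] pointing down, gripper open.
Joint ranges: [-2.96, 2.96], [-0.34, 2.1], [-1.41, 1.46], [0.24, 2.44], [-1.37, 4.51], [0.17, 1.92], [-2.96, 2.96]. Speed limits (rad/s): [2.39, 2.39, 3.14, 3.14, 3.14, 3.14, 3.14].

## Interface

Orientations are given as a rotation vector (axis times angle).
In Python, from bench import r gives the robot as it stands.
- The arm moves only by the tool step_arm, never from a script. Its argument "moves" is a list of rows, each a list of 7 numbers: the shift along the tool's x, y, z in mm, then the turn, a rotation vector about the tool's x, y, z in rad, then the finger opening in mm, from 0 to 85.4. A call has 1 to 8 rows; each row is the pose to reach, as a shift and turn from the pose commanded when the call began, along the tool's axes at that moment; what a row does not reach only later rows make up. A row lasts 1/10 s, in which the tool goes at most 50 mm and 8.59 degrees, less where a joint would pass 70% of its speed; a pose out of reach is approached as far as the arm can. A call with a gripper value outside its range is refused whole. The fingers move at their own pace and stop on an object; "grip_force" is the grip in N (left out, the last holds). Time passes only in rows, so rows that repeat a pose let the fingers close. It gives the time, the measured TCP pose, the force, the opening and the grip force at its end, in the units of the state.
- r.get_obs(): the state, without advancing time (a new reading comes with each control period).
- r.grab_frame(name): name is "scene" or "top" or "wrist"; returns a dict with "image" (480x640x3 uint8, red, green, blue), "depth" (480x640 float32, m along the optical axis (not along the pixel's ray), 0 where there is no reading), "mtx" (3x3 intrinsics, pixels), "rvec" (rotation vector, rad) and "tvec" (3), from world to camera coordinates, as OpenCV has them. Camera axes: x right, y down, z forward; pixel columns grow to the right and rows downward; lengths in m; the calibration is good to about 2 mm. A picture is of the moment at which its call begins.
- r.hand_in(): hands the job in; it is judged then, once.
The state is a dict: "clock": time; "joints": joint angles; "qvel": joint speeds; "tau": joint torques, N m; "tcp_pos": TCP position; "orientation": TCP orientation; "contact_force": force on the tool from outside, world axes, zero at the start; "moment": the same for the moment, N m; "grip_width": finger opening in m; "gripper_force": force on a finger pad.
Only numpy, scipy, OpenCV 4.12 (cv2) and the standard library are available. Lean on these libraries where they do the work, as an engineer would, in place of code of your own. Each camera call takes 0.05 s, during which the arm holds its last target. There are 200 camera calls.

## Working session

There is one attempt and no reset: what is moved stays moved. The work goes in short steps, Python scripts to look and compute and a tool call to move; the robot and the scene stay as the last step left them, time stands still between calls to the robot, and variables do not carry over. Pictures are saved under pics/ and viewed, at most 10 in all, crops included, and the job is handed in when it is done.

Besides the shell and the picture viewer there is one more tool, called after "Call:" by a JSON object that holds its "name" and its "arguments", one argument or row to a line. step_arm: Moves the arm, as the interface text tells. Its arguments: {"type":"object","properties":{"moves":{"type":"array","items":{"type":"array","items":{"type":"number"}}},"grip_force":{"type":"number"}},"required":["moves"]}

```bash
mkdir -p pics; ls
cat > h.py <<'E'
from bench import r
import numpy as np, cv2
def grab(n,fn=None):
    f=r.grab_frame(n)
    if fn: cv2.imwrite('pics/'+fn,f['image'][:,:,::-1])
    return f
def cloud(f):
    R=cv2.Rodrigues(np.array(f['rvec'],float))[0]; t=np.array(f['tvec'],float).ravel(); K=np.array(f['mtx'])
    v,u=np.mgrid[:480,:640]; d=f['depth']
    c=np.stack([(u-K[0,2])/K[0,0]*d,(v-K[1,2])/K[1,1]*d,d],-1)
    return (c-t)@R   # world
E
python3 - <<'E'
from h import *
for n in('scene','top'):
    f=grab(n,n+'1.png'); np.savez(n+'1.npz',**f); print(n,-cv2.Rodrigues(np.array(f['rvec'],float))[0].T@np.array(f['tvec']).ravel())
o=r.get_obs();print(o)
E
```

```text
pics
scene [-0.50825933 -0.8371329   0.7101127 ]
top [-0.03776102  0.21244535  1.24619447]
{'clock': 0.1, 'joints': array([ 1.17485765,  0.47775945,  0.0223339 ,  1.55635874, -0.01151545,
        1.10930956, -0.08310882]), 'qvel': array([ 1.00149792e-03,  7.29961870e-04, -4.38330341e-05, -2.80993142e-03,
        1.35872456e-03,  1.13990518e-03,  1.79607244e-03]), 'tau': array([ 4.23310907e-03, -5.97763646e+01,  1.61378704e+00, -2.81955260e+01,
        1.29280536e-02,  5.08016936e-03,  1.20390209e-05]), 'tcp_pos': array([ 0.1914627 , -0.64670863,  0.230392  ]), 'orientation': array([-3.10745701e+00, -4.50355783e-01,  5.51529608e-04]), 'contact_force': array([0.1235938 , 0.34109629, 0.27320216]), 'moment': array([ 0.02412769, -0.05013621, -0.03406243]), 'gripper_force': 0.0, 'grip_width': 0.08564565211674192}
```

View pics/scene1.png

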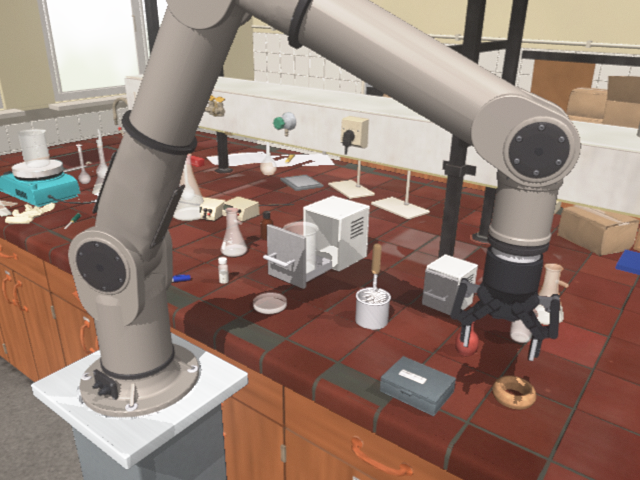

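View pics/top1.png

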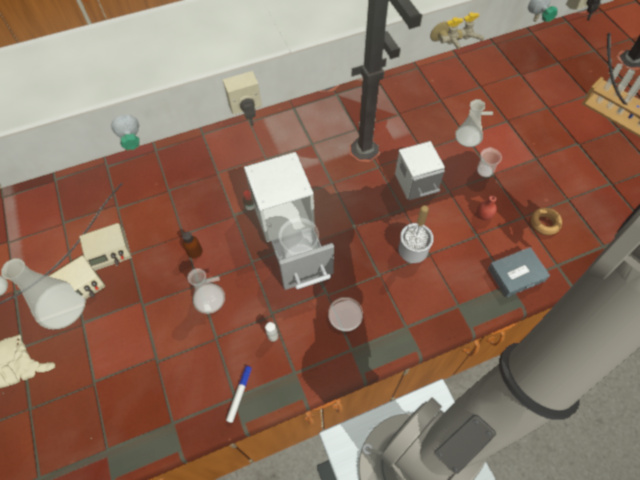

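Scene: the larger cabinet with the open drawer is at about (320,240), with the beaker at (300,240). The closed small cabinet at (450,285) is the look-alike. The brush in its pot is at (373,305). In the top view the large cabinet is at (285,210), the beaker at (298,237), the drawer handle at (312,275), the brush pot at (415,242) and the handle tip at (423,213). Confirming with an enlarged crop and measuring.

Run:
```python
from h import *
P={}
for n in('scene','top'):
    f=dict(np.load(n+'1.npz')); p=cloud(f); im=f['image']; P[n]=(p,im)
    boxes={'scene':dict(cab=(180,280,260,380),pot=(240,335,350,395)),'top':dict(cab=(145,295,235,340),pot=(200,270,390,440))}[n]
    for k,(a,b,c,d) in boxes.items():
        q=p[a:b,c:d].reshape(-1,3); col=im[a:b,c:d].reshape(-1,3).astype(int); ok=f['depth'][a:b,c:d].ravel()>0
        if k=='cab':
            m=ok&(abs(q[:,2]-.166)<.004)
            print(n,'cabtop',m.sum(),cv2.minAreaRect((q[m,:2]*1000).astype(np.float32)), cv2.boxPoints(cv2.minAreaRect((q[m,:2]*1000).astype(np.float32))).round().tolist())
            m=ok&(abs(q[:,2]-.153)<.005)&(q[:,0]<q[m,0].min()+.0)
            print(n,'panel/rim',m.sum(),q[m].min(0).round(3),q[m].max(0).round(3))
        else:
            hm=ok&(q[:,2]>.12)&(q[:,2]<.215)&(col[:,0]-col[:,2]>30)
            print(n,'handle',hm.sum(),np.median(q[hm],0).round(4),q[hm].min(0).round(3),q[hm].max(0).round(3))
            for z0 in(.13,.15,.17,.19): 
                mm=hm&(abs(q[:,2]-z0)<.01); 
                if mm.sum(): print('  ',z0,mm.sum(),q[mm].mean(0).round(4))
            m=ok&(abs(q[:,2]-.07)<.004)&(col.max(1)-col.min(1)<40)
            if m.sum()>5: print(n,'potrim',m.sum(),cv2.minEnclosingCircle((q[m,:2]*1000).astype(np.float32)))
a=P['top'][1][150:300,240:440]; cv2.imwrite('pics/crop1.png',cv2.resize(a,None,fx=4,fy=4,interpolation=3)[:,:,::-1][:600,:800])
```

```text
scene cabtop 832 ((662.8807983398438, -94.18441772460938), (467.90399169921875, 184.84219360351562), 62.96528625488281) [[474.0, -261.0], [639.0, -345.0], [852.0, 72.0], [687.0, 156.0]]
scene panel/rim 1 [ 0.476 -0.257  0.152] [ 0.476 -0.257  0.152]
scene handle 245 [ 0.482  -0.2593  0.1725] [ 0.476 -0.267  0.133] [ 0.496 -0.246  0.206]
   0.13 19 [ 0.4829 -0.2588  0.1368]
   0.15 64 [ 0.4827 -0.2588  0.15  ]
   0.17 63 [ 0.483  -0.2588  0.1698]
   0.19 71 [ 0.4827 -0.2586  0.1899]
scene potrim 241 ((603.9615478515625, -159.08290100097656), 194.7991180419922)
top cabtop 2210 ((651.27099609375, 34.678001403808594), (140.55738830566406, 298.6470642089844), 87.56348419189453) [[499.0, -29.0], [797.0, -42.0], [803.0, 99.0], [505.0, 111.0]]
top panel/rim 8 [ 0.5   -0.022  0.148] [0.5   0.033 0.153]
top handle 155 [ 0.4832 -0.251   0.1842] [ 0.478 -0.262  0.139] [ 0.495 -0.244  0.211]
   0.13 1 [ 0.4877 -0.2481  0.1393]
   0.15 31 [ 0.4833 -0.2505  0.1514]
   0.17 36 [ 0.4836 -0.2504  0.1707]
   0.19 41 [ 0.483  -0.2507  0.1901]
top potrim 247 ((484.90277099609375, -254.30532836914062), 42.064334869384766)
```

View pics/crop1.png

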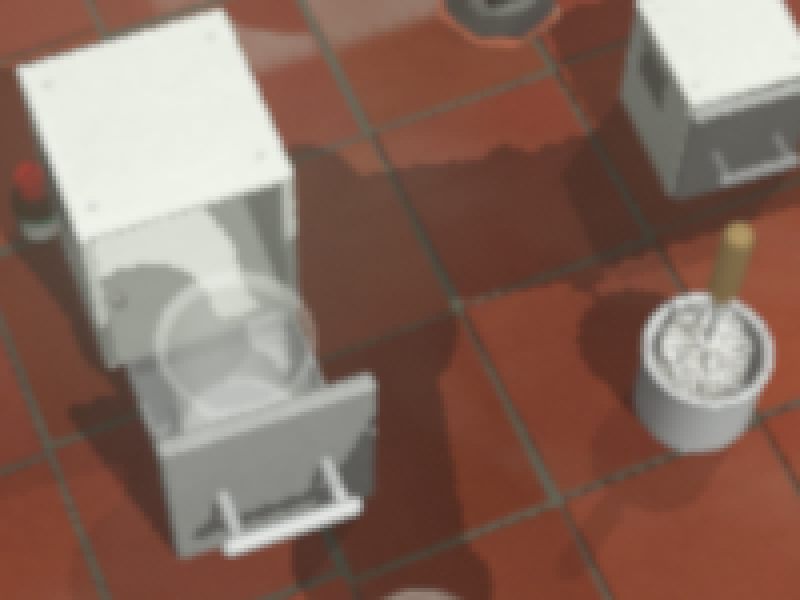

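The crop confirms the larger cabinet at crop (155,120), with the beaker (235,350) in its open drawer, and the smaller one at (730,60) closed. There is only one brush, in its pot at (705,350). Next I fit the beaker, drawer and pot more precisely.

Run:
```python
from h import *
f=dict(np.load('top1.npz')); p=cloud(f); im=f['image'].astype(int)
def circ(xy):
    for _ in range(4):
        A=np.c_[2*xy,np.ones(len(xy))]; s=np.linalg.lstsq(A,(xy**2).sum(1),rcond=None)[0]
        c=s[:2]; R=np.sqrt(s[2]+c@c); e=abs(np.hypot(*(xy-c).T)-R); xy=xy[e<max(2*np.median(e),.002)]
    return c.round(4),R.round(4),len(xy)
U,V=np.meshgrid(np.arange(640),np.arange(480))
win=(V>145)&(V<300)&(U>235)&(U<345); z=p[...,2]
m=win&(abs(z-.166)<.005)&(p[...,0]>.6)
print('cab',cv2.minAreaRect((p[m][:,:2]*1000).astype(np.float32)))
m=win&(z>.148)&(z<.161)&(p[...,0]<.54)
q=p[m]; print('paneltop',len(q),q.min(0).round(3),q.max(0).round(3),cv2.minAreaRect((q[:,:2]*1000).astype(np.float32)))
m=win&(z>.139)&(z<.151)&(p[...,0]>.505)&(p[...,0]<.63); q=p[m]; print('beaker',len(q)); 
if len(q)>10: print(circ(q[:,:2]),q[:,:2].min(0),q[:,:2].max(0))
# panel front face
m=win&(z>.1)&(z<.145)&(p[...,0]<.51); q=p[m]
l=cv2.fitLine(q[:,:2].astype(np.float32),cv2.DIST_HUBER,0,.01,.01).ravel(); print('face',len(q),l,np.median(q,0),q.min(0),q.max(0))
pw=(V>200)&(V<270)&(U>390)&(U<440)
m=pw&(abs(z-.069)<.003)&(im.max(2)-im.min(2)<40); print('pot',circ(p[m][:,:2]))
# pot outer wall
m=pw&(z>.015)&(z<.06)&(im.max(2)-im.min(2)<40); print('potwall',circ(p[m][:,:2]))
g=dict(np.load('scene1.npz')); P=cloud(g); U2=(U>350)&(U<395)&(V>285)&(V<335)&(P[...,2]>.015)&(P[...,2]<.06)&(np.ptp(g['image'].astype(int),axis=2)<40); print('potwall scene',circ(P[U2][:,:2]))
for nm,(a,b,c,d) in dict(flask=(265,320,188,230),amber=(225,262,178,205),vial=(318,345,262,282),petri=(295,335,325,365)).items():
    q=p[a:b,c:d].reshape(-1,3); q=q[q[:,2]>.008]; print(nm,q.min(0).round(3),q.max(0).round(3))
R=cv2.Rodrigues(r.get_obs()['orientation'])[0]; print(R.round(3))
```

```text
cab ((728.1922607421875, 31.381717681884766), (142.63433837890625, 145.13685607910156), 86.72879028320312)
paneltop 329 [ 0.5   -0.027  0.148] [0.535 0.108 0.161] ((516.6600952148438, 40.26653289794922), (135.09970092773438, 32.0527229309082), 85.92676544189453)
beaker 315
(array([0.5671, 0.0391]), np.float64(0.0471), 131) [ 0.50501526 -0.01001244] [0.61785362 0.10864048]
face 451 [0.04058827 0.99917597 0.5038277  0.04187496] [0.5038064  0.04196174 0.12360937] [ 0.49952217 -0.02579238  0.10004564] [0.50986912 0.10873178 0.144966  ]
pot (array([ 0.4853, -0.2545]), np.float64(0.0388), 93)
potwall (array([ 0.4844, -0.2536]), np.float64(0.0379), 273)
potwall scene (array([ 0.4843, -0.2553]), np.float64(0.0382), 425)
flask [-0.038  0.212  0.008] [0.597 0.341 1.246]
amber [-0.038  0.212  0.008] [0.797 0.331 1.246]
vial [-0.038  0.165  0.009] [0.447 0.212 1.246]
petri [-0.038 -0.073  0.008] [0.44  0.212 1.246]
[[ 0.959  0.284 -0.001]
 [ 0.284 -0.959  0.002]
 [-0.    -0.002 -1.   ]]
```

Call:
{"name": "step_arm", "arguments": {
  "moves": [
    [0, 0, -50, 0, 0, 0.12, 85],
    [40, -30, -60, 0, 0, 0.24, 85],
    [80, -59, -60, 0, 0, 0.288, 85],
    [120, -88, -60, 0, 0, 0.288, 85],
    [160, -117, -60, 0, 0, 0.288, 85],
    [200, -147, -60, 0, 0, 0.288, 85],
    [240, -176, -60, 0, 0, 0.288, 85],
    [280, -206, -60, 0, 0, 0.288, 85]
  ]
}}

```text
clock: 0.9
tcp_pos: [0.4023, -0.3684, 0.2911]
orientation: [-3.142, 0.001, 0.0]
contact_force: [0.6, 0.2, -0.3]
grip_width: 0.0851
gripper_force: 0.0
```

Call:
{"name": "step_arm", "arguments": {
  "moves": [
    [30, -38, 0, 0, 0, 0, 85],
    [60, -76, 0, 0, 0, 0, 85],
    [87, -114, 0, 0, 0, 0, 85],
    [87, -114, 0, 0, 0, 0, 85],
    [87, -114, 0, 0, 0, 0, 85]
  ]
}}

```text
clock: 1.4
tcp_pos: [0.489, -0.2551, 0.2909]
orientation: [-3.141, -0.004, 0.001]
contact_force: [-0.6, -0.8, 0.7]
grip_width: 0.0852
gripper_force: 0.0
```

Run:
```python
from h import *
o=r.get_obs(); print(o['tcp_pos'],o['orientation'],o['clock'])
f=grab('wrist','w1.png'); p=cloud(f); im=f['image'].astype(int); ok=f['depth']>0
z=p[...,2]
m=ok&(z>.13)&(z<.215)&(abs(p[...,0]-.489)<.05)&(abs(p[...,1]+.255)<.05)&(im[...,0]-im[...,2]>25)
q=p[m]; print(len(q),q.min(0),q.max(0)) 
t=q[q[:,2]>.2]; print('top',len(t),t.mean(0) if len(t) else 0, cv2.minEnclosingCircle((t[:,:2]*1e3).astype(np.float32)) if len(t) else 0)
```

```text
[ 0.48896018 -0.25513502  0.29087315] [-3.14130532e+00 -4.39217213e-03  1.36380032e-03] 1.4
859 [ 0.48223631 -0.26304465  0.14126909] [ 0.50073645 -0.24397191  0.2068541 ]
top 454 [ 0.49175584 -0.25322117  0.20403071] ((490.9491271972656, -253.2589874267578), 9.015936851501465)
```

View pics/w1.png

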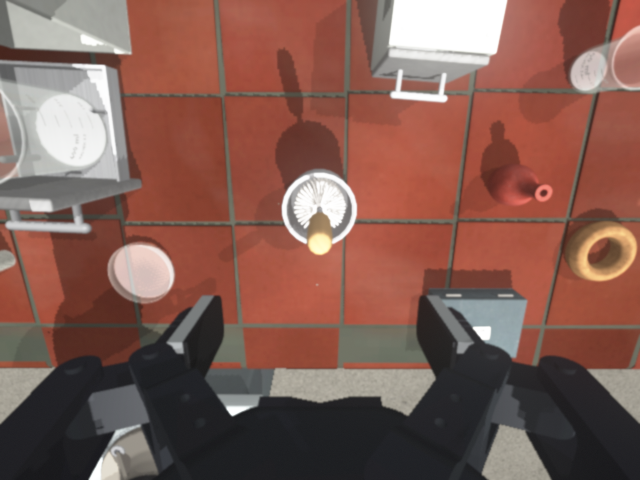

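The wrist view shows the handle end at (319,243) centred between the fingers, with the pot at (319,207). I descend 134 mm with a small correction and grip.

Call:
{"name": "step_arm", "arguments": {
  "moves": [
    [2, -1, 40, 0, 0, 0, 85],
    [2, -1, 80, 0, 0, 0, 85],
    [2, -1, 115, 0, 0, 0, 85],
    [2, -1, 134, 0, 0, 0, 85],
    [2, -1, 134, 0, 0, 0, 50],
    [2, -1, 134, 0, 0, 0, 20],
    [2, -1, 134, 0, 0, 0, 5],
    [2, -1, 134, 0, 0, 0, 5]
  ],
  "grip_force": 40
}}

```text
clock: 2.25
tcp_pos: [0.4914, -0.256, 0.1588]
orientation: [3.14, -0.001, 0.004]
contact_force: [0.6, 1.0, 0.1]
grip_width: 0.0278
gripper_force: 0.0
```

Call:
{"name": "step_arm", "arguments": {
  "moves": [
    [0, 0, 0, 0, 0, 0, 5],
    [0, 0, 0, 0, 0, 0, 5],
    [0, 0, 0, 0, 0, 0, 5]
  ],
  "grip_force": 60
}}

```text
clock: 2.55
tcp_pos: [0.4916, -0.2552, 0.1587]
orientation: [3.141, 0.0, 0.003]
contact_force: [-0.1, 1.8, 5.5]
grip_width: 0.0186
gripper_force: 58.6
```

Call:
{"name": "step_arm", "arguments": {
  "moves": [
    [0, 0, -30, 0, 0, 0, 5],
    [0, 0, -70, 0, 0, 0, 5],
    [0, 0, -110, 0, 0, 0, 5],
    [0, 0, -150, 0, 0, 0, 5],
    [0, 0, -185, 0, 0, 0, 5],
    [0, 0, -195, 0, 0, 0, 5],
    [0, 0, -195, 0, 0, 0, 5]
  ]
}}

```text
clock: 3.25
tcp_pos: [0.4913, -0.2555, 0.354]
orientation: [3.14, -0.0, 0.005]
contact_force: [0.6, -0.9, -2.4]
grip_width: 0.0186
gripper_force: 58.8
```

Run:
```python
from h import *
o=r.get_obs(); print(o['tcp_pos'],o['orientation'],o['clock'],o['contact_force'],o['grip_width'])
t=o['tcp_pos']
for n in('top','scene'):
    f=grab(n,n+'2.png'); p=cloud(f); z=p[...,2]; im=f['image'].astype(int)
    m=(f['depth']>0)&(abs(p[...,0]-t[0])<.06)&(abs(p[...,1]-t[1])<.06)&(z>.1)&(z<t[2]-.01)
    q=p[m]; h=[(round(a,3),int(((q[:,2]>a)&(q[:,2]<a+.01)).sum()),q[(q[:,2]>a)&(q[:,2]<a+.01)][:,:2].mean(0).round(4).tolist()) for a in np.arange(.15,.33,.01) if ((q[:,2]>a)&(q[:,2]<a+.01)).sum()>2]
    print(n,*h,sep='\n'); print(q[:,2].min() if len(q) else 0)
```

```text
[ 0.49126908 -0.25550018  0.35401206] [ 3.13996806e+00 -2.84122500e-04  5.01585642e-03] 3.25 [ 0.57737783 -0.86121747 -2.40160496] 0.018598241004141224
top
(np.float64(0.2), 8, [0.4717, -0.2495])
(np.float64(0.21), 55, [0.4775, -0.2445])
(np.float64(0.22), 59, [0.479, -0.2425])
(np.float64(0.23), 58, [0.4779, -0.2461])
(np.float64(0.24), 59, [0.4799, -0.2466])
(np.float64(0.25), 84, [0.4835, -0.248])
(np.float64(0.26), 149, [0.4878, -0.252])
(np.float64(0.27), 148, [0.4867, -0.255])
(np.float64(0.28), 7, [0.4881, -0.2572])
(np.float64(0.29), 8, [0.4872, -0.2532])
(np.float64(0.3), 10, [0.4869, -0.255])
(np.float64(0.31), 11, [0.4879, -0.2545])
(np.float64(0.32), 5, [0.4861, -0.256])
0.2073348078596211
scene
(np.float64(0.2), 60, [0.4804, -0.261])
(np.float64(0.21), 91, [0.4797, -0.2613])
(np.float64(0.22), 82, [0.4811, -0.2611])
(np.float64(0.23), 93, [0.48, -0.2616])
(np.float64(0.24), 93, [0.4809, -0.2614])
(np.float64(0.25), 91, [0.4811, -0.261])
(np.float64(0.26), 123, [0.4842, -0.26])
(np.float64(0.27), 51, [0.4852, -0.2578])
(np.float64(0.28), 15, [0.4865, -0.2567])
(np.float64(0.29), 13, [0.4861, -0.2574])
(np.float64(0.3), 13, [0.4857, -0.257])
(np.float64(0.31), 15, [0.4864, -0.2562])
(np.float64(0.32), 17, [0.4838, -0.2595])
0.20050806537130003
```

Call:
{"name": "step_arm", "arguments": {
  "moves": [
    [10, -40, 0, 0, 0, 0, 5],
    [20, -80, 0, 0, 0, 0, 5],
    [31, -120, 0, 0, 0, 0, 5],
    [42, -160, 0, 0, 0, 0, 5],
    [53, -200, 0, 0, 0, 0, 5],
    [64, -240, 0, 0, 0, 0, 5],
    [73, -275, 0, 0, 0, 0, 5],
    [78, -294, 0, 0, 0, 0, 5]
  ]
}}

```text
clock: 4.15
tcp_pos: [0.5679, 0.0427, 0.3498]
orientation: [-3.14, -0.007, 0.006]
contact_force: [0.7, -0.5, -1.1]
grip_width: 0.0188
gripper_force: 58.8
```

Call:
{"name": "step_arm", "arguments": {
  "moves": [
    [0, 0, 0, 0, 0, 0, 5],
    [0, 0, 0, 0, 0, 0, 5],
    [0, 0, 0, 0, 0, 0, 5]
  ]
}}

```text
clock: 4.45
tcp_pos: [0.5682, 0.0369, 0.3511]
orientation: [3.141, -0.004, -0.003]
contact_force: [0.0, -0.9, -1.8]
grip_width: 0.0186
gripper_force: 58.9
```

Run:
```python
from h import *
o=r.get_obs(); print(o['tcp_pos'],o['orientation'],o['clock'],o['contact_force'],o['grip_width'])
fs=[grab(n) for n in('top','wrist','scene')]
cv2.imwrite('pics/c2.png',cv2.resize(np.hstack([cv2.resize(fs[0]['image'][130:310,210:370],(400,450)),cv2.resize(fs[1]['image'],(600,450))]),(800,360))[:,:,::-1])
for f in fs[::2]:
    p=cloud(f); z=p[...,2]; m=(f['depth']>0)&(abs(p[...,0]-.569)<.06)&(abs(p[...,1]-.0385)<.06)
    for a,b in((.195,.21),(.21,.25),(.28,.33)):
        q=p[m&(z>a)&(z<b)]; print(a,len(q),q.mean(0).round(4) if len(q) else '',q.min(0).round(3),q.max(0).round(3))
    q=p[m&(z>.139)&(z<.15)&(p[...,0]>.515)]; print('rim',len(q),q.min(0).round(3),q.max(0).round(3))
```

```text
[0.56820756 0.03694371 0.35111917] [ 3.1405631  -0.00361405 -0.00326698] 4.45 [ 0.03283416 -0.93850446 -1.84347756] 0.018608368210370176
0.195 30 [0.5502 0.0374 0.2062] [0.538 0.011 0.2  ] [0.57  0.063 0.21 ]
0.21 223 [0.5523 0.0411 0.2304] [0.537 0.01  0.21 ] [0.585 0.064 0.25 ]
0.28 35 [0.5628 0.0368 0.3018] [0.558 0.033 0.282] [0.567 0.04  0.328]
rim 191 [ 0.517 -0.01   0.139] [0.616 0.086 0.15 ]
0.195 54 [0.5619 0.0307 0.2055] [0.533 0.009 0.199] [0.588 0.064 0.21 ]
0.21 277 [0.5598 0.0308 0.2302] [0.534 0.006 0.21 ] [0.595 0.064 0.25 ]
0.28 58 [0.5642 0.0342 0.3066] [0.556 0.027 0.28 ] [0.572 0.04  0.329]
rim 128 [ 0.533 -0.01   0.139] [0.622 0.089 0.146]
```

View pics/c2.png

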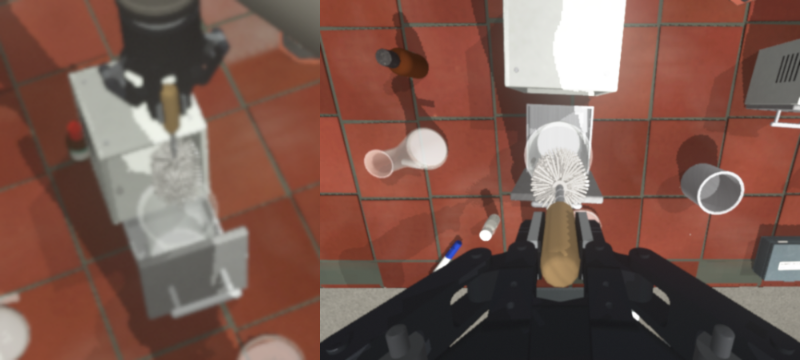

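The left panel shows the bristle head (178,170) above the beaker (180,215). The wrist view shows the brush hanging straight over the beaker. I shift 3 mm in x and 2 mm in y, then enter slowly.

Call:
{"name": "step_arm", "arguments": {
  "moves": [
    [3, -2, 15, 0, 0, 0, 5],
    [3, -2, 30, 0, 0, 0, 5],
    [3, -2, 45, 0, 0, 0, 5],
    [3, -2, 60, 0, 0, 0, 5],
    [3, -2, 70, 0, 0, 0, 5],
    [3, -2, 80, 0, 0, 0, 5],
    [3, -2, 80, 0, 0, 0, 5]
  ]
}}

```text
clock: 5.3
tcp_pos: [0.5709, 0.0404, 0.2706]
orientation: [3.141, -0.001, -0.004]
contact_force: [-0.3, -0.3, -1.6]
grip_width: 0.0186
gripper_force: 58.8
```

Call:
{"name": "step_arm", "arguments": {
  "moves": [
    [0, 0, 20, 0, 0, 0, 5],
    [0, 0, 40, 0, 0, 0, 5],
    [0, 0, 60, 0, 0, 0, 5],
    [0, 0, 75, 0, 0, 0, 5],
    [0, 0, 84, 0, 0, 0, 5],
    [0, 0, 88, 0, 0, 0, 5],
    [0, 0, 88, 0, 0, 0, 5],
    [0, 0, 88, 0, 0, 0, 5]
  ]
}}

```text
clock: 6.1
tcp_pos: [0.5723, 0.0408, 0.1851]
orientation: [-3.141, 0.0, -0.002]
contact_force: [-0.1, -0.3, -0.9]
grip_width: 0.0189
gripper_force: 58.9
```

Call:
{"name": "step_arm", "arguments": {
  "moves": [
    [0, 0, -18, 0, 0, 0, 5],
    [0, 0, -36, 0, 0, 0, 5],
    [0, 0, -48, 0, 0, 0, 5],
    [0, 0, -48, 0, 0, 0, 5],
    [0, 0, -48, 0, 0, 0, 5]
  ]
}}

```text
clock: 6.6
tcp_pos: [0.5717, 0.0407, 0.2324]
orientation: [3.141, -0.0, 0.001]
contact_force: [-0.4, -1.3, -1.0]
grip_width: 0.0187
gripper_force: 58.9
```

Call:
{"name": "step_arm", "arguments": {
  "moves": [
    [-1, 1, 18, 0, 0, 0, 5],
    [-2, 1, 36, 0, 0, 0, 5],
    [-2, 1, 48, 0, 0, 0, 5],
    [-2, 1, 48, 0, 0, 0, 5],
    [-2, 1, 48, 0, 0, 0, 5],
    [-2, 1, 48, 0, 0, 0, 5]
  ]
}}

```text
clock: 7.2
tcp_pos: [0.5703, 0.0399, 0.185]
orientation: [-3.141, 0.0, -0.002]
contact_force: [0.3, 0.3, -0.9]
grip_width: 0.0182
gripper_force: 58.9
```

Call:
{"name": "step_arm", "arguments": {
  "moves": [
    [0, 0, -18, 0, 0, 0, 5],
    [0, 0, -36, 0, 0, 0, 5],
    [0, 0, -48, 0, 0, 0, 5],
    [0, 0, -48, 0, 0, 0, 5],
    [0, 0, -48, 0, 0, 0, 5]
  ]
}}

```text
clock: 7.7
tcp_pos: [0.5697, 0.0397, 0.2323]
orientation: [3.141, -0.0, 0.001]
contact_force: [-0.7, -0.1, -1.6]
grip_width: 0.0188
gripper_force: 58.9
```

Call:
{"name": "step_arm", "arguments": {
  "moves": [
    [0, 0, 18, 0, 0, 0, 5],
    [0, 0, 36, 0, 0, 0, 5],
    [0, 0, 48, 0, 0, 0, 5],
    [0, 0, 48, 0, 0, 0, 5],
    [0, 0, 48, 0, 0, 0, 5],
    [0, 0, 48, 0, 0, 0, 5]
  ]
}}

```text
clock: 8.3
tcp_pos: [0.5703, 0.0399, 0.185]
orientation: [-3.141, 0.0, -0.002]
contact_force: [-0.1, 0.1, -0.6]
grip_width: 0.0184
gripper_force: 58.9
```

Call:
{"name": "step_arm", "arguments": {
  "moves": [
    [0, 0, -18, 0, 0, 0, 5],
    [0, 0, -36, 0, 0, 0, 5],
    [0, 0, -48, 0, 0, 0, 5],
    [0, 0, -48, 0, 0, 0, 5],
    [0, 0, -48, 0, 0, 0, 5],
    [0, 0, -70, 0, 0, 0, 5],
    [0, 0, -95, 0, 0, 0, 5],
    [0, 0, -120, 0, 0, 0, 5]
  ]
}}

```text
clock: 9.1
tcp_pos: [0.569, 0.0395, 0.3037]
orientation: [3.141, -0.0, -0.004]
contact_force: [0.1, -0.0, -1.1]
grip_width: 0.0185
gripper_force: 58.9
```

Call:
{"name": "step_arm", "arguments": {
  "moves": [
    [0, 0, -25, 0, 0, 0, 5],
    [0, 0, -50, 0, 0, 0, 5],
    [0, 0, -50, 0, 0, 0, 5],
    [-6, 20, -50, 0, 0, 0, 5],
    [-14, 50, -50, 0, 0, 0, 5],
    [-25, 90, -50, 0, 0, 0, 5],
    [-36, 130, -50, 0, 0, 0, 5],
    [-48, 170, -50, 0, 0, 0, 5]
  ]
}}

```text
clock: 9.9
tcp_pos: [0.5204, -0.1317, 0.3524]
orientation: [-3.141, -0.0, 0.004]
contact_force: [0.5, -1.0, -0.8]
grip_width: 0.0189
gripper_force: 58.9
```

Call:
{"name": "step_arm", "arguments": {
  "moves": [
    [-11, 40, 0, 0, 0, 0, 5],
    [-22, 80, 0, 0, 0, 0, 5],
    [-31, 110, 0, 0, 0, 0, 5],
    [-35, 124, 0, 0, 0, 0, 5],
    [-35, 124, 0, 0, 0, 0, 5],
    [-35, 124, 0, 0, 0, 0, 5],
    [-35, 124, 0, 0, 0, 0, 5]
  ]
}}

```text
clock: 10.6
tcp_pos: [0.4875, -0.252, 0.354]
orientation: [-3.141, -0.005, 0.0]
contact_force: [0.8, 0.6, 0.3]
grip_width: 0.0188
gripper_force: 58.9
```

Run:
```python
from h import *
o=r.get_obs(); print(o['tcp_pos'],o['orientation'],o['clock'],o['grip_width']); t=o['tcp_pos']
for n in('top','scene'):
    f=grab(n); p=cloud(f); z=p[...,2]; m=(f['depth']>0)&(abs(p[...,0]-t[0])<.05)&(abs(p[...,1]-t[1])<.05)
    for a,b in((.19,.25),(.28,.33)):
        q=p[m&(z>a)&(z<b)]; print(n,a,len(q),q.mean(0).round(4),np.percentile(q,1,0).round(3),np.percentile(q,99,0).round(3))
    a=f['image'][140:340,330:480] if n=='top' else f['image'][180:340,300:450]
    cv2.imwrite('pics/c3%s.png'%n,cv2.resize(a,None,fx=3,fy=3)[:,:,::-1])
```

```text
[ 0.48750781 -0.25195302  0.35398682] [-3.14061146e+00 -4.95595985e-03  1.48476661e-04] 10.6 0.01876201166167328
top 0.19 244 [ 0.4743 -0.2417  0.2294] [ 0.458 -0.271  0.205] [ 0.502 -0.224  0.249]
top 0.28 39 [ 0.4832 -0.2509  0.3025] [ 0.481 -0.256  0.281] [ 0.488 -0.248  0.324]
scene 0.19 413 [ 0.4778 -0.2578  0.2273] [ 0.456 -0.279  0.204] [ 0.505 -0.229  0.25 ]
scene 0.28 72 [ 0.4826 -0.2544  0.3068] [ 0.477 -0.261  0.281] [ 0.489 -0.249  0.33 ]
```

Call:
{"name": "step_arm", "arguments": {
  "moves": [
    [0, 2, 30, 0, 0, 0, 5],
    [0, 2, 60, 0, 0, 0, 5],
    [0, 2, 90, 0, 0, 0, 5],
    [0, 2, 110, 0, 0, 0, 5],
    [0, 2, 125, 0, 0, 0, 5],
    [0, 2, 125, 0, 0, 0, 5]
  ]
}}

```text
clock: 11.3
tcp_pos: [0.4857, -0.2547, 0.2272]
orientation: [-3.14, -0.002, 0.006]
contact_force: [-0.3, 0.3, -0.9]
grip_width: 0.0187
gripper_force: 58.8
```

Call:
{"name": "step_arm", "arguments": {
  "moves": [
    [0, 0, 15, 0, 0, 0, 5],
    [0, 0, 30, 0, 0, 0, 5],
    [0, 0, 45, 0, 0, 0, 5],
    [0, 0, 57, 0, 0, 0, 5],
    [0, 0, 65, 0, 0, 0, 5],
    [0, 0, 68, 0, 0, 0, 5],
    [0, 0, 68, 0, 0, 0, 5]
  ]
}}

```text
clock: 12.0
tcp_pos: [0.4868, -0.2562, 0.1614]
orientation: [-3.142, 0.0, -0.0]
contact_force: [0.2, -0.2, -0.9]
grip_width: 0.0187
gripper_force: 58.9
```

Call:
{"name": "step_arm", "arguments": {
  "moves": [
    [0, 0, 2, 0, 0, 0, 5],
    [0, 0, 2, 0, 0, 0, 5],
    [0, 0, 2, 0, 0, 0, 30],
    [0, 0, 2, 0, 0, 0, 60],
    [0, 0, 2, 0, 0, 0, 85],
    [0, 0, 2, 0, 0, 0, 85],
    [0, 0, 2, 0, 0, 0, 85],
    [0, 0, 2, 0, 0, 0, 85]
  ]
}}

```text
clock: 12.8
tcp_pos: [0.4867, -0.2563, 0.1593]
orientation: [3.142, -0.0, 0.0]
contact_force: [-0.5, 0.4, 0.3]
grip_width: 0.0848
gripper_force: 0.0
```

Call:
{"name": "step_arm", "arguments": {
  "moves": [
    [0, 0, 0, 0, 0, 0, 85],
    [0, 0, -25, 0, 0, 0, 85],
    [0, 0, -60, 0, 0, 0, 85],
    [0, 0, -95, 0, 0, 0, 85],
    [0, 0, -125, 0, 0, 0, 85],
    [0, 0, -125, 0, 0, 0, 85]
  ]
}}

```text
clock: 13.4
tcp_pos: [0.489, -0.2572, 0.289]
orientation: [3.138, -0.001, 0.012]
contact_force: [-0.0, -0.7, 0.5]
grip_width: 0.0851
gripper_force: 0.0
```

Run:
```python
from h import *
o=r.get_obs(); print(o['tcp_pos'],o['clock'],o['grip_width'])
f=grab('wrist','w4.png'); p=cloud(f); z=p[...,2]; im=f['image'].astype(int)
m=(f['depth']>0)&(z>.195)&(z<.215)&(abs(p[...,0]-.486)<.05)&(abs(p[...,1]+.255)<.05); q=p[m]; print('handle top',len(q),q.max(0),cv2.minEnclosingCircle((q[:,:2]*1e3).astype(np.float32)))
f=grab('top'); p=cloud(f); z=p[...,2]
m=(f['depth']>0)&(z>.1)&(z<.145)&(p[...,0]<.51)&(p[...,0]>.46)&(p[...,1]>-.03)&(p[...,1]<.11); print('face',np.median(p[m],0),m.sum())
```

```text
[ 0.48897409 -0.25716905  0.28902698] 13.4 0.08506125084258795
handle top 542 [ 0.49577205 -0.24478845  0.20684918] ((486.1547546386719, -254.4811248779297), 9.844245910644531)
face [0.50390637 0.04234308 0.12255336] 460
```

View pics/w4.png

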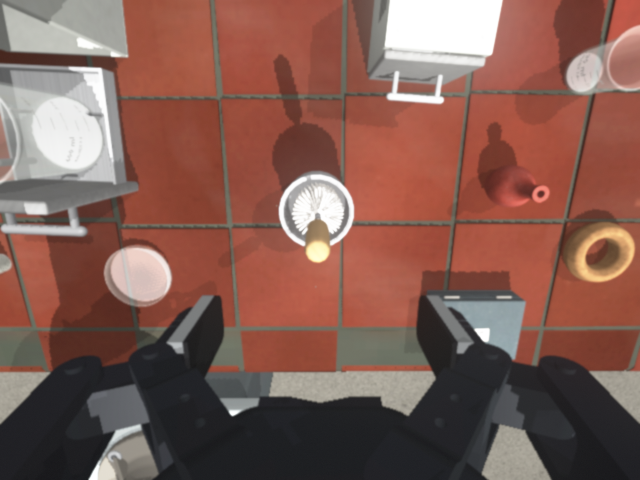

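The brush stands upright in its pot, with the handle end at (317,248). I close the fingers and move in front of the drawer panel.

Call:
{"name": "step_arm", "arguments": {
  "moves": [
    [0, -30, 0, 0, 0, 0, 0],
    [-4, -70, 0, 0, 0, 0, 0],
    [-9, -110, 0, 0, 0, 0, 0],
    [-14, -150, 0, 0, 0, 0, 0],
    [-20, -190, 0, 0, 0, 0, 0],
    [-27, -230, 0, 0, 0, 0, 0],
    [-33, -270, 0, 0, 0, 0, 0],
    [-37, -297, 0, 0, 0, 0, 0]
  ]
}}

```text
clock: 14.3
tcp_pos: [0.4481, 0.0434, 0.283]
orientation: [-3.141, -0.004, 0.004]
contact_force: [0.3, -0.2, -0.1]
grip_width: 0.0001
gripper_force: 0.0
```

Call:
{"name": "step_arm", "arguments": {
  "moves": [
    [0, 0, 0, 0, 0, 0, 0],
    [0, 0, 0, 0, 0, 0, 0],
    [0, 0, 40, 0, 0, 0, 0],
    [0, 0, 80, 0, 0, 0, 0],
    [0, 0, 120, 0, 0, 0, 0],
    [0, 0, 155, 0, 0, 0, 0],
    [0, 0, 163, 0, 0, 0, 0],
    [0, 0, 163, 0, 0, 0, 0]
  ]
}}

```text
clock: 15.1
tcp_pos: [0.4488, 0.0396, 0.1202]
orientation: [3.141, -0.003, -0.006]
contact_force: [0.1, 1.1, 0.3]
grip_width: -0.0
gripper_force: 0.0
```

Call:
{"name": "step_arm", "arguments": {
  "moves": [
    [15, 0, 0, 0, 0, 0, 0],
    [30, 1, 0, 0, 0, 0, 0],
    [40, 1, 0, 0, 0, 0, 0],
    [50, 2, 0, 0, 0, 0, 0],
    [65, 2, 0, 0, 0, 0, 0],
    [80, 3, 0, 0, 0, 0, 0],
    [95, 4, 0, 0, 0, 0, 0],
    [110, 4, 0, 0, 0, 0, 0]
  ],
  "grip_force": 60
}}

```text
clock: 15.9
tcp_pos: [0.5601, 0.0363, 0.1219]
orientation: [3.141, -0.001, -0.001]
contact_force: [-2.7, -0.3, 2.0]
grip_width: -0.0003
gripper_force: 1.0
```

Run:
```python
from h import *
o=r.get_obs(); print(o['tcp_pos'],o['contact_force'])
f=grab('top'); p=cloud(f); z=p[...,2]
m=(f['depth']>0)&(z>.1)&(z<.145)&(p[...,0]<.64)&(p[...,0]>.5)&(p[...,1]>.065)&(p[...,1]<.1); print('face left part',np.percentile(p[m],[5,25,50,75],0).round(4),m.sum())
m=(f['depth']>0)&(z>.02)&(z<.15)&(p[...,1]>.08)&(p[...,1]<.125)&(p[...,0]>.6)&(p[...,0]<.8);print(p[m].min(0))
m=(f['depth']>0)&(abs(z-.166)<.006)&(p[...,0]>.62)&(abs(p[...,1]-.04)<.1);print('cabfront',cv2.boxPoints(cv2.minAreaRect((p[m][:,:2]*1e3).astype(np.float32))))
```

```text
[0.56009849 0.03625379 0.12192089] [-2.69745294 -0.32345904  2.03535167]
face left part [[0.5707 0.0682 0.1033]
 [0.5717 0.0757 0.1128]
 [0.5727 0.0824 0.1248]
 [0.5739 0.0913 0.1345]] 130
[0.61908593 0.08029542 0.02006225]
cabfront [[656.4598   45.77267]
 [799.56036  39.49127]
 [802.15045  98.49643]
 [659.04987 104.77783]]
```

Call:
{"name": "step_arm", "arguments": {
  "moves": [
    [15, 1, 0, 0, 0, 0, 0],
    [30, 1, 0, 0, 0, 0, 0],
    [42, 2, 0, 0, 0, 0, 0],
    [50, 2, 0, 0, 0, 0, 0],
    [56, 2, 0, 0, 0, 0, 0],
    [62, 2, 0, 0, 0, 0, 0],
    [66, 2, 0, 0, 0, 0, 0],
    [70, 3, 0, 0, 0, 0, 0]
  ]
}}

```text
clock: 16.75
tcp_pos: [0.629, 0.034, 0.1213]
orientation: [-3.142, -0.0, 0.003]
contact_force: [-3.1, 1.5, 0.8]
grip_width: 0.0001
gripper_force: 1.5
```

Call:
{"name": "step_arm", "arguments": {
  "moves": [
    [2, 0, 0, 0, 0, 0, 0],
    [4, 0, 0, 0, 0, 0, 0],
    [6, 0, 0, 0, 0, 0, 0],
    [7, 0, 0, 0, 0, 0, 0],
    [7, 0, 0, 0, 0, 0, 0]
  ]
}}

```text
clock: 17.25
tcp_pos: [0.6367, 0.0338, 0.1214]
orientation: [-3.142, 0.0, 0.0]
contact_force: [-1.4, -0.2, 0.9]
grip_width: 0.0001
gripper_force: 0.9
```

Run:
```python
from h import *
o=r.get_obs(); print(o['tcp_pos'],o['contact_force'])
f=grab('top','t5.png'); p=cloud(f); z=p[...,2]
m=(f['depth']>0)&(z>.1)&(z<.145)&(p[...,0]<.68)&(p[...,0]>.55)&(p[...,1]>.065)&(p[...,1]<.1); print('face left part',np.percentile(p[m],[5,25,50,75],0).round(4),m.sum())
```

```text
[0.63666845 0.03384192 0.12138505] [-1.3519116  -0.16533938  0.92259811]
face left part [[0.6466 0.0669 0.1022]
 [0.6481 0.074  0.1124]
 [0.6491 0.083  0.1224]
 [0.6501 0.0908 0.1324]] 124
```

Call:
{"name": "step_arm", "arguments": {
  "moves": [
    [2, 0, 0, 0, 0, 0, 0],
    [4, 0, 0, 0, 0, 0, 0],
    [5, 0, 0, 0, 0, 0, 0],
    [5, 0, 0, 0, 0, 0, 0]
  ]
}}

```text
clock: 17.7
tcp_pos: [0.6367, 0.0338, 0.1214]
orientation: [3.14, 0.0, -0.016]
contact_force: [-19.7, -1.0, 16.5]
grip_width: -0.0
gripper_force: 9.9
```

The push stalls at about 20 N, so the drawer is against its stop. I back off and check.

Call:
{"name": "step_arm", "arguments": {
  "moves": [
    [-10, 0, 0, 0, 0, 0, 0],
    [-40, 0, 0, 0, 0, 0, 0],
    [-70, 0, 0, 0, 0, 0, 0],
    [-70, 0, -40, 0, 0, 0, 0],
    [-70, 0, -80, 0, 0, 0, 0],
    [-70, 0, -120, 0, 0, 0, 0],
    [-70, 0, -120, 0, 0, 0, 0]
  ]
}}

```text
clock: 18.4
tcp_pos: [0.5755, 0.0345, 0.2476]
orientation: [-3.14, 0.001, -0.019]
contact_force: [0.8, -0.1, -0.5]
grip_width: 0.0004
gripper_force: 0.0
```

Run:
```python
from h import *
o=r.get_obs(); print(o['tcp_pos'],o['contact_force'],o['clock'])
f=grab('top','t6.png'); p=cloud(f); z=p[...,2]
m=(f['depth']>0)&(z>.1)&(z<.145)&(p[...,0]<.68)&(p[...,0]>.55)&(p[...,1]>.065)&(p[...,1]<.1); print('face left part',np.percentile(p[m],[5,25,50,75],0).round(4),m.sum())
g=grab('scene'); a=np.hstack([f['image'][130:330,180:440],g['image'][160:360,210:470]]); cv2.imwrite('pics/c6.png',cv2.resize(a,None,fx=1.5,fy=1.5)[:,:,::-1])
```

```text
[0.57554022 0.03448132 0.24759198] [ 0.80857509 -0.13440069 -0.49428884] 18.4
face left part [[0.6463 0.0676 0.102 ]
 [0.6479 0.0742 0.1112]
 [0.6486 0.0819 0.1226]
 [0.6498 0.0908 0.135 ]] 131
```

View pics/c6.png

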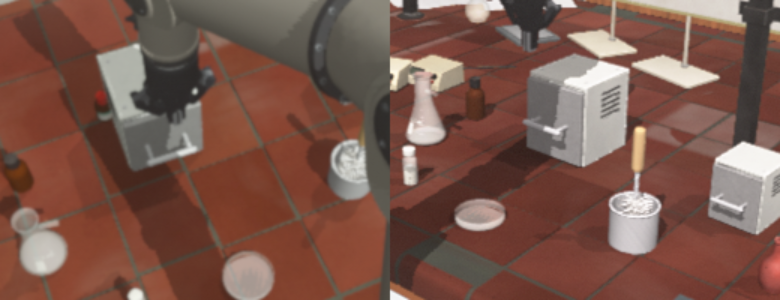

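The drawer front is closed flush on the cabinet (570,120), the brush stands in its pot (636,215), the bystanders are where they were, and the arm touches nothing.

```bash
python3 -c "
from bench import r
print(r.hand_in())"
```

```text
the job is handed in; nothing more can be done
None
```

I scrubbed the beaker three times, stood the brush back in its pot and released it, then pushed the drawer to its stop; the job is handed in at about 18.5 s, with no verdict returned.

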